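# Gauge the candle cups

## Task

Check the two bored wooden candle cups with the plug gauge from the rack: first stand the gauge fully home, its collar down on the rim, in the cup whose bore it passes, and leave it there with that cup standing where it is on the bench. Then set the cup whose bore is too small for the gauge upright in the plywood tray.

Things in the scene. Friction and masses are not known exactly. Their poses are not given: they have to be found in the camera images.
- gauge: Plug gauge, 92 mm tall, 150 g, upright in a dark wooden rack (fixed bridge 100 x 100 mm, top 50 mm above the bench) and free to lift out. Origin at the pin's lower end, z up. Round: steel pin 20 mm wide, z 0 to 30 mm (lowest 10 mm taper to a 10 mm nose); steel collar 36 mm wide, z 30 to 36, resting on the rack; wooden handle 26 mm wide, z 36 to 86 (grasp here), top 92.
- cup_wide: Loose turned candle cup, pale wood, 40 mm tall, about 90 g, on the bench: the one with the wide bore, 25 mm, straight through, 3 mm countersink. Gauge's origin is 10 mm above the cup's when its collar is on the rim. Round outside: widest 56 mm at z 23 to 38 mm, waist 44, foot 54. Origin at the centre of the underside, z up.
- cup_narrow: Loose candle cup, outside like the other (40 mm tall, 56 mm wide at z 23 to 38 mm: grasp here), but with a 14 mm bore, too small for the gauge. Origin at the centre of the underside, z up. A third, undrilled blank of the same outline also stands there, not to be used; the three stand in any order, at least 90 mm apart between centres.
- tray: Fixed open plywood tray, empty, 160 x 160 mm outside, walls 6 mm thick and 35 mm high, inner floor 6 mm above the bench. Origin at the centre of its underside, x and y along its sides, z up. It stands on one side of the cups, left or right, and the rack on the other.
Not all that is in view belongs to the job. Leave any yellow look-alike of the cup_narrow alone. Several things look just like the tray: the one meant starts nearest to the robot's base.

How it is judged (in metres and radians):
On the way:
1. the gauge is fully home, upright, in the wide-bored cup (horizontal distance between gauge and cup_wide below 0.012 m and z of gauge in the frame of cup_wide below 0.016 m and angle between gauge's own z axis and vertical below 0.2 rad), for 0.2 s.
At the end, for the whole second after the job is handed in: Gauge home in the wide-bored cup: within 12 mm of its axis, collar within 6 mm of the rim. That cup within 50 mm of its start. The narrow-bored cup on the tray's floor, centre within 60 mm of the tray's along each side. All three tilted under 0.2 rad, gauge and narrow cup at rest (all of step 1 and angle between each of cup_wide, cup_narrow's own z axis and vertical below 0.2 rad and distance of cup_wide from where it was at the start of the episode below 0.05 m and x of cup_narrow in the frame of tray between -0.06 and 0.06 m and y of cup_narrow in the frame of tray between -0.06 and 0.06 m and z of cup_narrow in the frame of tray below 0.016 m and linear speed of each of cup_narrow, gauge below 0.02 m/s); the robot touches nothing.
It also fails if it takes over 58 s, if anything falls off the work surface, if the arm or the gripper's body presses on something with over 40 N, if the wrist force passes 120 N, or if a joint passes its speed limit or range.

## Robot

A 6-joint arm with a two-finger parallel gripper is mounted at the origin on the work surface. World frame = base frame: x ahead of the robot, y to its left, z up, the work surface at z = 0. Lengths are in mm, angles in degrees, forces in N, time in s.
With the tool pointing down it reaches from about 300 to 850 mm from the base axis. Payload 4.2 kg.
Tool frame: the origin (TCP) lies at the very end of the fingers, on their centre line; the grasp point (between the pads) lies 19 mm behind it; z points along the fingers, y is the line along which they close (so a half turn about z gives the same grasp; the last joint's range is limited). The gripper opens to 91 mm and grips with 3 to 60 N. Pads are 32 mm wide; open, the fingers measure 118 mm over their backs; the gripper's body (76 mm by 178 mm) begins 60 mm behind the grasp point.
Start: joints at [75.917, 18.312, 89.639, -0, 72.044, -1.146], TCP at [128.736, 560.42, 213.976] pointing down, gripper open.
Joint ranges: [-177.97, 177.97], [-48.28, 115.42], [12.27, 149.76], [-77.06, 257.06], [2.81, 150.46], [-146.56, 146.56]. Speed limits (degrees/s): [147.25, 147.25, 180, 180, 180, 180].

## Interface

Orientations are given as [roll, pitch, yaw] about the fixed x, y, z axes, in that order (R = Rz(yaw) Ry(pitch) Rx(roll)).
In Python, from workcell import env gives the robot as it stands.
- The arm moves only by the shell command python3 -m pendant 'ROWS' [FORCE]. ROWS is a JSON object of lists of equal length, an entry for each row: "translation": the shift along the tool's x, y, z in mm, a list of three; "roll": the turn about the tool's z in rad; "hand": the closure in counts, from 0 (fully open) to 255 (shut). In form: {"translation": [[dx, dy, dz], ...], "roll": [roll, ...], "hand": [hand, ...]}. A call has exactly 8 rows; each row shifts and turns the commanded pose from where the row before left it, along the tool's axes as they then stand; what a row does not reach is not made up. A row lasts 1/12 s, in which the tool goes at most 41.7 mm and 7.16 degrees, less where a joint would pass 70% of its speed; a pose out of reach is approached as far as the arm can. A call with a gripper value outside its range is refused whole. The fingers move at their own pace and stop on an object; FORCE is the grip in N (left out, the last holds). Time passes only in rows, so rows that do not move let the fingers close, or fill a call up. It gives the time, the measured TCP pose, the force, the opening and the grip force at its end, in the units of the state.
- env.state(): the state, without advancing time (a new reading comes with each control period).
- env.grab_frame(name): name is "scene" or "side" or "wrist"; returns a dict with "frame" (480x640x3 uint8, red, green, blue), "z_map" (480x640 float32, mm along the optical axis (not along the pixel's ray), 0 where there is no reading), "fx", "fy", "cx", "cy" (pixels), "dist" ([k1, k2, p1, p2, k3] as OpenCV has them; the pictures are not rectified), "pose" (4x4, takes a point from camera to world coordinates). Camera axes: x right, y down, z forward; pixel columns grow to the right and rows downward; lengths in mm; the calibration is good to about 2 mm. A picture is of the moment at which its call begins.
- env.job_done(): hands the job in; it is judged then, once.
Trained networks look in a picture, given as the dict that the camera call returned (one of the last four; its "shot" number tells which), for a name from the list of things; names that differ only in an ending like _2 or _b are one class to them, and where a whole thing is asked for, a point or a joint stands for the part that bears it (a point fixed in the world has none). Each returns a list of dicts, best first, with "score" (0 to 1); they miss things now and then, are a little off and sometimes report something else, mostly with a low value. They report only what shows in the picture. A call takes as long as a camera call. They do not tell look-alikes from the thing itself.
- env.recognise(picture, label): "rect" ([centre column, centre row, width, height] in pixels, round what is visible of it).
- env.regions_of(picture, label): "pixels" (480x640 bool, what is visible of it) and "rect" ([centre column, centre row, width, height] in pixels, round what is visible of it).
The state is a dict: "time_s": time; "qpos": joint angles; "qvel": joint speeds; "effort": joint torques, N m; "ee_pos": TCP position; "ee_rot": TCP orientation; "force": force on the tool from outside, world axes, zero at the start; "torque": the same for the moment, N m; "gripper_width": finger opening in mm; "gripper_force": force on a finger pad.
Only numpy, scipy, OpenCV 4.12 (cv2) and the standard library are available. Lean on these libraries where they do the work, as an engineer would, in place of code of your own. Each camera call takes 0.05 s, during which the arm holds its last target. There are 200 camera calls.

## Working session

There is one attempt and no reset: what is moved stays moved. The work goes in short steps, Python scripts to look and compute and a shell command to move; the robot and the scene stay as the last step left them, time stands still between calls to the robot, and variables do not carry over. Pictures are saved under pics/ and viewed, at most 10 in all, crops included, and the job is handed in when it is done.

```bash
mkdir -p pics
cat > h.py <<'E'
import numpy as np, cv2
from workcell import env
def world(p,mask):
    v,u=np.nonzero(mask&(p["z_map"]>0)); z=p["z_map"][v,u]
    K=np.array([[p["fx"],0,p["cx"]],[0,p["fy"],p["cy"]],[0,0,1]])
    n=cv2.undistortPoints(np.stack([u,v],1).astype(np.float64)[:,None],K,np.array(p["dist"]))[:,0]
    c=np.c_[n*z[:,None],z]; T=np.array(p["pose"]); return c@T[:3,:3].T+T[:3,3],u,v
def save(p,name,crop=None,scale=1):
    f=p["frame"]
    if crop: f=f[crop[1]:crop[3],crop[0]:crop[2]]
    f=cv2.resize(f,None,fx=scale,fy=scale,interpolation=cv2.INTER_CUBIC)
    cv2.imwrite("pics/"+name,f[:,:,::-1])
E
python3 - <<'E'
from h import *
s=env.state();print(s["time_s"],s["ee_pos"],s["ee_rot"],s["gripper_width"])
ps={}
for c in ["scene","side"]:
    p=env.grab_frame(c);save(p,c+"0.png");ps[c]=p
    for l in ["gauge","cup_wide","cup_narrow","tray"]:
        for r in env.regions_of(p,l):
            w,u,v=world(p,r["pixels"])
            print(c,l,round(r["score"],2),np.round(r["rect"]),np.round(np.r_[w.min(0),w.max(0)]) if len(w) else None,np.round(np.median(w,0)) if len(w) else None)
E
```

```text
0.0 [128.61898031 559.91264307 213.12782252] [-1.79899405e+02  3.93490328e-04  1.67064659e+02] 91.3321636729245
scene gauge 0.77 [157. 163.  24.  29.] [ 414. -431.   -3.  532. -313.  113.] [ 521. -325.   78.]
scene cup_wide 0.6 [333. 252.  27.  31.] [532. 102.  -3. 588. 156.  44.] [567. 130.  34.]
scene cup_narrow 0.57 [242. 193.  24.  30.] [ 414. -181.   -5.  505. -106.   44.] [ 484. -129.   35.]
scene cup_narrow 0.57 [235. 226.  30.  32.] [ 518. -147.   -6.  606.  -73.   44.] [584. -97.  35.]
scene tray 0.65 [419. 267. 100.  90.] [391. 212.  -8. 605. 401.  39.] [509. 310.   5.]
scene tray 0.56 [538. 289. 100.  95.] [363. 468.  -7. 561. 649.  39.] [470. 558.   6.]
side gauge 0.75 [328. 389.  22.  44.] [ 497. -353.   49.  530. -320.  116.] [ 512. -343.   85.]
side cup_wide 0.67 [314. 228.  28.  26.] [528.  94.  -2. 583. 152.  44.] [555. 111.  33.]
side cup_narrow 0.66 [290. 320.  32.  38.] [ 446. -166.   -5.  506.  -68.   45.] [ 473. -150.   38.]
side cup_narrow 0.64 [343. 301.  31.  32.] [ 547. -134.   -4.  612.  -35.   44.] [ 573. -116.   37.]
side tray 0.9 [259. 139.  60.  39.] [384. 460.  -1. 556. 640.  41.] [468. 564.   9.]
side tray 0.77 [284. 186.  71.  52.] [415. 212.  -5. 597. 461.  38.] [506. 312.   7.]
```

View pics/scene0.png

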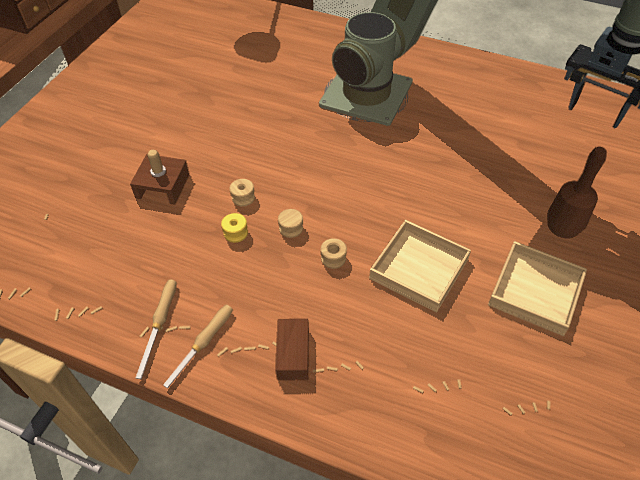

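View pics/side0.png

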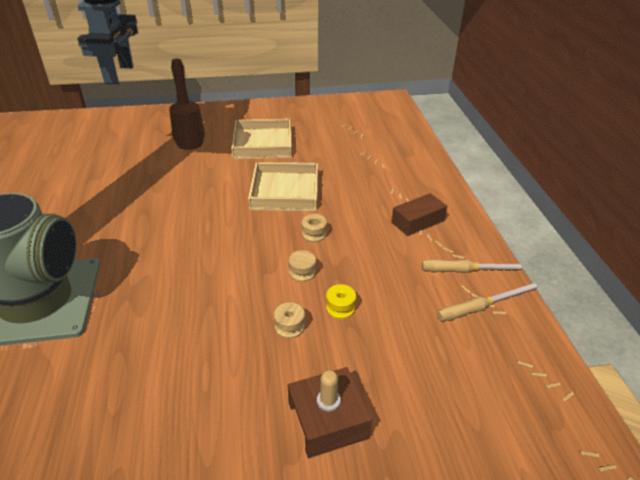

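The scene view shows:
- **Candle cups:** wide bore at (333,252), small bore at (242,193), undrilled blank at (290,222), yellow look-alike at (235,226).
- **Trays:** (419,267), about 594 mm from the base, and (538,289), about 730 mm away. I choose the first because it is nearer.
- **Gauge:** in the rack at (157,163).

Next I'll measure the centres and check the choice in a crop.

Run:
```python
from h import *
p=env.grab_frame("scene");save(p,"crop1.png",(130,130,480,320),2.2)
q=env.grab_frame("side")
C={"gauge":(517,-338),"wide":(560,125),"narrow":(480,-135),"blank":(520,0),"yellow":(580,-95),"tray":(507,311)}
for nm,pic in (("scene",p),("side",q)):
    w,u,v=world(pic,np.ones((480,640),bool))
    for k,c in C.items():
        lo,hi,rad=(95,118,30) if k=="gauge" else ((36,46,60) if k!="tray" else (28,42,130))
        m=(w[:,2]>lo)&(w[:,2]<hi)&(np.hypot(w[:,0]-c[0],w[:,1]-c[1])<rad)
        a=w[m,:2].astype(np.float32)
        if k=="tray": print(nm,k,cv2.minAreaRect(a))
        else: print(nm,k,len(a),cv2.minEnclosingCircle(a),np.median(w[m,2]))
```

```text
scene gauge 112 ((515.4284057617188, -330.4421691894531), 13.518978118896484) 106.64808747106497
scene wide 274 ((560.114990234375, 128.0345001220703), 29.088109970092773) 38.237056083465916
scene narrow 251 ((478.0541076660156, -133.5286865234375), 29.592735290527344) 38.228096598101956
scene blank 295 ((518.4141845703125, 7.333388805389404), 28.616933822631836) 38.125435184057665
scene yellow 278 ((577.413818359375, -100.57783508300781), 29.13251495361328) 38.134144760112406
scene tray ((511.024658203125, 309.0670471191406), (161.22308349609375, 165.2283477783203), 80.36351013183594)
side gauge 291 ((513.299072265625, -335.42266845703125), 13.287620544433594) 110.03191496441048
side wide 267 ((553.2860717773438, 123.91939544677734), 30.60301971435547) 39.32682885908105
side narrow 547 ((473.3500061035156, -137.5171661376953), 29.537044525146484) 39.574530253456714
side blank 411 ((513.1388549804688, 3.529479503631592), 29.605073928833008) 39.6901685565532
side yellow 497 ((575.7840576171875, -106.80859375), 30.320634841918945) 39.63821545627388
side tray ((508.7025146484375, 304.74932861328125), (166.84231567382812, 159.48011779785156), 80.45381164550781)
```

View pics/crop1.png

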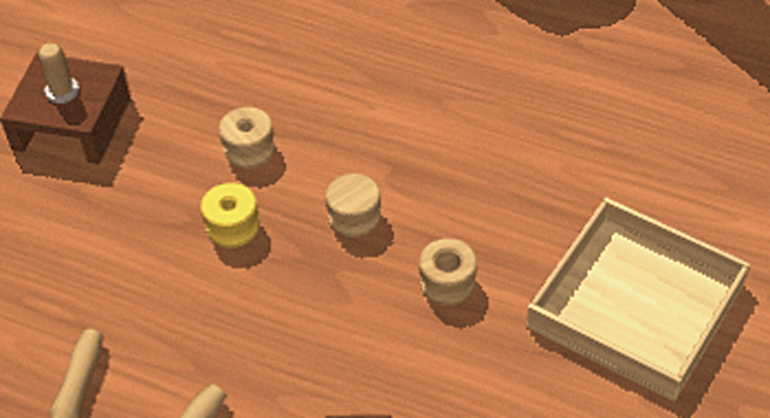

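The crop confirms the choice: wide bore at right (448,265), small bore at (246,135), blank at (353,200), and the yellow look-alike at (230,212). The near tray is at lower right and the gauge is in the rack at upper left. I'll move above the gauge.

```bash
python3 -m pendant '{"translation":[[0,0,0],[0,0,0],[-16,-37,0],[-16,-37,0],[-16,-37,0],[-16,-37,0],[-16,-37,0],[-16,-37,0]],"roll":[-0.113,-0.113,0,0,0,0,0,0],"hand":[0,0,0,0,0,0,0,0]}' 20
python3 -m pendant '{"translation":[[-16,-37,0],[-16,-37,0],[-16,-37,0],[-16,-37,0],[-16,-37,0],[-16,-37,0],[-16,-37,0],[-16,-37,0]],"roll":[0,0,0,0,0,0,0,0],"hand":[0,0,0,0,0,0,0,0]}'
```

```text
time_s: 1.27
ee_pos: [225.1, 336.7, 214.1]
ee_rot: [180.0, 0.0, -179.9]
force: [0.6, -0.2, 0.3]
gripper_width: 91.0
gripper_force: 0.0
time_s: 1.93
ee_pos: [353.2, 40.5, 214.4]
ee_rot: [180.0, 0.1, -180.0]
force: [0.4, 1.6, 0.1]
gripper_width: 90.9
gripper_force: 0.0
```

```bash
python3 -m pendant '{"translation":[[-16,-37,0],[-16,-37,0],[-16,-37,0],[-16,-37,0],[-16,-37,0],[-16,-37,0],[-16,-37,0],[-16,-37,0]],"roll":[0,0,0,0,0,0,0,0],"hand":[0,0,0,0,0,0,0,0]}'
python3 -m pendant '{"translation":[[-16,-37,0],[-16,-37,0],[0,0,0],[0,0,0],[0,0,0],[0,0,0],[0,0,0],[0,0,0]],"roll":[0,0,0,0,0,0,0,0],"hand":[0,0,0,0,0,0,0,0]}'
cat >> h.py <<'E'
def tops(pic,c,lo,hi,rad):
    w,u,v=world(pic,np.ones((480,640),bool))
    m=(w[:,2]>lo)&(w[:,2]<hi)&(np.hypot(w[:,0]-c[0],w[:,1]-c[1])<rad)
    a=w[m,:2].astype(np.float32)
    return len(a),cv2.minEnclosingCircle(a),np.median(w[m],0)
E
python3 - <<'E'
from h import *
s=env.state();print(s["ee_pos"],s["ee_rot"])
p=env.grab_frame("wrist");save(p,"w1.png");print(np.round(p["pose"],2).tolist())
for lo,hi in ((60,90),(100,118)): print(tops(p,(514,-333),lo,hi,35))
E
```

```text
time_s: 2.6
ee_pos: [481.3, -255.6, 214.0]
ee_rot: [180.0, 0.0, 180.0]
force: [0.1, 0.2, 0.1]
gripper_width: 91.4
gripper_force: 0.0
time_s: 3.27
ee_pos: [512.7, -326.4, 214.5]
ee_rot: [-180.0, 0.0, -179.9]
force: [-0.1, -0.5, 0.0]
gripper_width: 91.1
gripper_force: 0.0
[ 512.73131795 -326.35412523  214.51639691] [-1.79992976e+02  2.77045297e-02 -1.79918865e+02]
[[-0.0, 0.96, 0.28, 434.59], [1.0, 0.0, 0.0, -325.5], [0.0, 0.28, -0.96, 384.57], [0.0, 0.0, 0.0, 1.0]]
(182, ((508.96319580078125, -332.298095703125), 11.950803756713867), array([ 502.60503405, -331.36184876,   75.46271639]))
(781, ((513.4871826171875, -332.5763244628906), 12.854351043701172), array([ 511.47576911, -332.22040788,  110.66554033]))
```

View pics/w1.png

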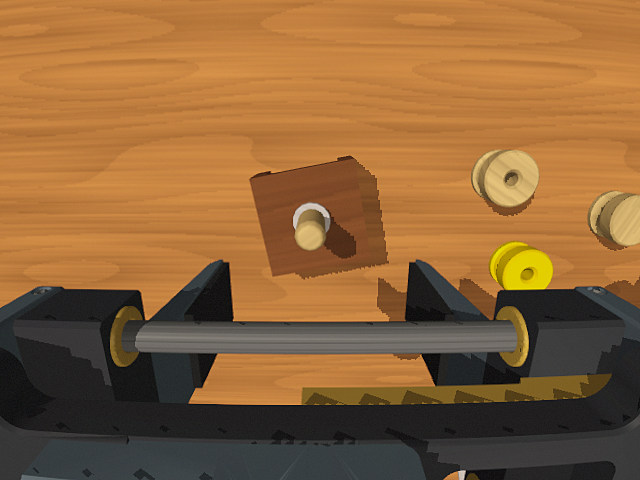

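The wrist view shows the gauge standing in the rack at (311,230). It lies about 2 mm further in x and 6 mm further in -y than the tool.

```bash
python3 -m pendant '{"translation":[[-2,-6,30],[0,0,38],[0,0,38],[0,0,30],[0,0,14],[0,0,0],[0,0,0],[0,0,0]],"roll":[0,0,0,0,0,0,0,0],"hand":[0,0,0,0,0,0,120,255]}' 25
python3 -m pendant '{"translation":[[0,0,0],[0,0,0],[0,0,0],[0,0,0],[0,0,0],[0,0,0],[0,0,0],[0,0,0]],"roll":[0,0,0,0,0,0,0,0],"hand":[255,255,255,255,255,255,255,255]}'
```

```text
time_s: 3.98
ee_pos: [516.0, -334.0, 65.6]
ee_rot: [-179.9, 0.2, -180.0]
force: [1.3, 0.1, 0.3]
gripper_width: 80.6
gripper_force: 0.0
time_s: 4.65
ee_pos: [514.9, -333.5, 63.9]
ee_rot: [180.0, -0.0, -180.0]
force: [-1.1, 0.3, -0.7]
gripper_width: 27.2
gripper_force: 0.0
```

```bash
python3 -m pendant '{"translation":[[0,0,0],[0,0,0],[0,0,-10],[0,0,-20],[0,0,-25],[0,0,-25],[0,0,0],[0,0,0]],"roll":[0,0,0,0,0,0,0,0],"hand":[255,255,255,255,255,255,255,255]}'
python3 -m pendant '{"translation":[[-2,18,0],[-3,35,0],[-3,38,0],[-3,38,0],[-3,38,0],[-3,38,0],[-3,38,0],[-3,38,0]],"roll":[0,0,0,0,0,0,0,0],"hand":[255,255,255,255,255,255,255,255]}'
```

```text
time_s: 5.32
ee_pos: [515.6, -333.9, 145.6]
ee_rot: [-179.9, 0.2, -180.0]
force: [-0.0, 0.2, -1.6]
gripper_width: 24.9
gripper_force: 25.0
time_s: 5.98
ee_pos: [536.4, -50.6, 142.3]
ee_rot: [180.0, -0.2, 180.0]
force: [1.0, 0.6, -0.9]
gripper_width: 25.0
gripper_force: 25.0
```

```bash
python3 -m pendant '{"translation":[[-4,37,0],[-4,35,0],[-4,25,0],[-3,13,0],[0,0,0],[0,0,0],[0,0,0],[0,0,0]],"roll":[0,0,0,0,0,0,0,0],"hand":[255,255,255,255,255,255,255,255]}'
cat >> h.py <<'E'
def bore(p,c):
    # rim-plane points near cup: outer ring top, and hole centre
    w,u,v=world(p,np.ones((480,640),bool)); d=np.hypot(w[:,0]-c[0],w[:,1]-c[1])
    a=w[(w[:,2]>34)&(w[:,2]<46)&(d<40)]; b=w[(w[:,2]<25)&(d<18)]
    return len(a),cv2.minEnclosingCircle(a[:,:2].astype(np.float32)),np.median(a,0),len(b)
E
python3 - <<'E'
from h import *
s=env.state();print(s["ee_pos"],s["ee_rot"])
p=env.grab_frame("wrist");save(p,"w2.png")
print(bore(p,(557,126)))
w,u,v=world(p,np.ones((480,640),bool))
m=(w[:,2]>34)&(w[:,2]<46)&(np.hypot(w[:,0]-557,w[:,1]-126)<40);print(u[m].min(),u[m].max(),v[m].min(),v[m].max())
E
```

```text
time_s: 6.65
ee_pos: [552.5, 56.0, 143.6]
ee_rot: [-180.0, -0.1, 179.9]
force: [-0.4, -0.5, -1.2]
gripper_width: 25.5
gripper_force: 25.0
[552.46536229  56.04104035 143.562292  ] [-1.79971199e+02 -5.66108803e-02  1.79916211e+02]
(2938, ((557.3820190429688, 127.83191680908203), 28.379493713378906), array([555.44894253, 126.59660835,  39.14960465]), 540)
371 440 207 274
```

View pics/w2.png

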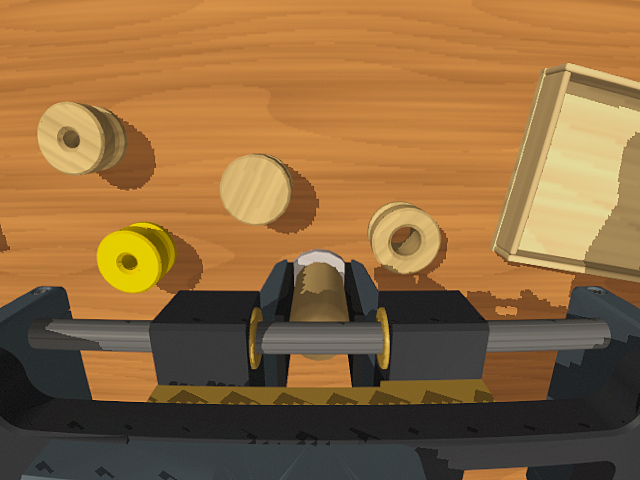

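The wrist view shows the wide-bored cup at (405,238), with its bore clearly larger than the narrow cup's at (69,138). The cup centre is at about (557.4, 127). I'll move over it and lower.

```bash
python3 -m pendant '{"translation":[[-2,26,0],[-2,26,0],[-2,15,0],[0,4,0],[0,0,20],[0,0,20],[0,0,0],[0,0,0]],"roll":[0,0,0,0,0,0,0,0],"hand":[255,255,255,255,255,255,255,255]}'
python3 -m pendant '{"translation":[[0,0,0],[0,0,5],[0,0,5],[0,0,5],[0,0,5],[0,0,3],[0,0,0],[0,0,0]],"roll":[0,0,0,0,0,0,0,0],"hand":[255,255,255,255,255,255,255,255]}'
```

```text
time_s: 7.37
ee_pos: [558.1, 127.2, 103.3]
ee_rot: [-180.0, -0.1, 179.9]
force: [-0.1, -1.3, -1.3]
gripper_width: 25.6
gripper_force: 25.0
time_s: 8.03
ee_pos: [558.7, 128.5, 80.7]
ee_rot: [-180.0, -0.0, -180.0]
force: [-0.5, -0.3, -1.2]
gripper_width: 25.4
gripper_force: 25.0
```

```bash
python3 -m pendant '{"translation":[[0,0,3],[0,0,3],[0,0,3],[0,0,3],[0,0,3],[0,0,0],[0,0,0],[0,0,0]],"roll":[0,0,0,0,0,0,0,0],"hand":[255,255,255,255,255,255,255,255]}'
```

```text
time_s: 8.7
ee_pos: [558.9, 128.5, 66.0]
ee_rot: [180.0, 0.0, -180.0]
force: [-0.3, -1.2, -1.3]
gripper_width: 25.3
gripper_force: 25.0
```

```bash
python3 -m pendant '{"translation":[[0,0,3],[0,0,3],[0,0,2],[0,0,2],[0,0,1],[0,0,1],[0,0,0],[0,0,0]],"roll":[0,0,0,0,0,0,0,0],"hand":[255,255,255,255,255,255,255,255]}'
```

```text
time_s: 9.37
ee_pos: [558.9, 128.5, 54.0]
ee_rot: [180.0, 0.0, -180.0]
force: [-0.9, 0.4, -0.8]
gripper_width: 25.1
gripper_force: 25.0
```

```bash
python3 -m pendant '{"translation":[[0,0,0.5],[0,0,0.5],[0,0,0],[0,0,0],[0,0,0],[0,0,0],[0,0,0],[0,0,0]],"roll":[0,0,0,0,0,0,0,0],"hand":[255,255,200,150,100,60,0,0]}'
python3 -m pendant '{"translation":[[0,0,0],[0,0,0],[0,0,-30],[0,0,-40],[0,0,-40],[0,0,-30],[0,0,0],[0,0,0]],"roll":[0,0,0,0,0,0,0,0],"hand":[0,0,0,0,0,0,0,0]}'
python3 - <<'E'
from h import *
for c in ("scene","side","wrist"):
    p=env.grab_frame(c); print(c,tops(p,(557,126),85,120,40),bore(p,(557,126)))
save(p,"w3.png",(260,150,460,300),3)
E
```

```text
time_s: 10.03
ee_pos: [558.8, 128.5, 52.8]
ee_rot: [180.0, -0.0, -180.0]
force: [-0.1, -0.6, 0.4]
gripper_width: 56.0
gripper_force: 0.0
time_s: 10.7
ee_pos: [559.8, 128.7, 195.0]
ee_rot: [179.9, 0.3, -180.0]
force: [-0.6, 0.2, -0.5]
gripper_width: 91.3
gripper_force: 0.0
scene (131, ((560.7672729492188, 130.6798858642578), 12.805983543395996), array([563.68695382, 131.35056652,  97.89876101])) (282, ((559.558837890625, 128.44007873535156), 28.46987533569336), array([568.51826998, 133.00523702,  38.46364512]), 0)
side (124, ((556.633056640625, 124.16486358642578), 13.20108699798584), array([555.50143491, 120.92060022,  97.70720421])) (250, ((554.2006225585938, 122.50341796875), 29.122066497802734), array([552.78147128, 113.36145481,  39.59201035]), 1)
wrist (886, ((557.5949096679688, 129.52505493164062), 12.860433578491211), array([554.99524558, 129.64483498, 100.62203396])) (1657, ((557.364501953125, 127.69741821289062), 28.247169494628906), array([547.34819108, 123.38092969,  39.45772916]), 0)
```

View pics/w3.png

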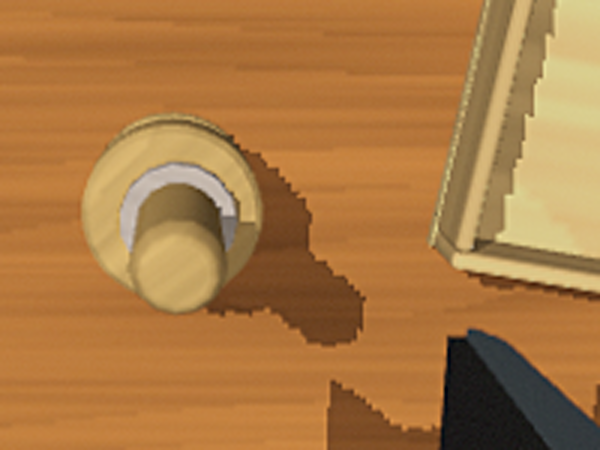

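The crop shows the gauge upright and the collar flush on the rim. The gauge's top measures about 101 mm, so it is home. Next is the narrow cup.

```bash
python3 -m pendant '{"translation":[[11,-35,0],[11,-35,0],[11,-37,0],[11,-37,0],[11,-37,0],[11,-35,0],[11,-30,0],[6,-16,0]],"roll":[0,0,0,0,0,0,0,0],"hand":[0,0,0,0,0,0,0,0]}'
python3 - <<'E'
from h import *
print(env.state()["ee_pos"])
p=env.grab_frame("wrist");save(p,"w4.png");print(bore(p,(476,-134)),bore(p,(577,-103)))
E
```

```text
time_s: 11.52
ee_pos: [473.5, -136.1, 191.2]
ee_rot: [180.0, -0.2, 179.9]
force: [-0.8, 0.0, -0.5]
gripper_width: 90.9
gripper_force: 0.0
[ 473.54683904 -136.08268559  191.15615246]
(2617, ((474.4634094238281, -135.46824645996094), 28.21589469909668), array([ 473.11064382, -135.51563838,   39.2118194 ]), 123) (1100, ((572.2534790039062, -101.99222564697266), 27.916900634765625), array([ 561.63501763, -102.29803628,   39.03582178]), 59)
```

View pics/w4.png

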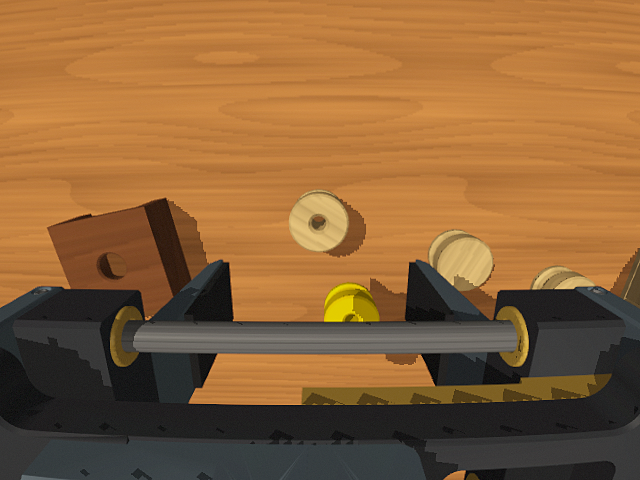

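The small-bored cup is directly under the gripper at (318,222). The yellow look-alike at (350,302) is clear of the fingers.

```bash
python3 -m pendant '{"translation":[[0,-2,35],[0,0,38],[0,0,38],[0,0,35],[0,0,22],[0,0,14],[0,0,0],[0,0,0]],"roll":[0,0,0,0,0,0,0,0],"hand":[0,0,0,0,0,0,0,100]}' 25
python3 -m pendant '{"translation":[[0,0,0],[0,0,0],[0,0,0],[0,0,0],[0,0,0],[0,0,0],[0,0,0],[0,0,0]],"roll":[0,0,0,0,0,0,0,0],"hand":[200,255,255,255,255,255,255,255]}'
```

```text
time_s: 12.23
ee_pos: [474.9, -134.8, 9.6]
ee_rot: [179.9, -0.2, -180.0]
force: [0.7, -0.2, 1.0]
gripper_width: 87.1
gripper_force: 0.0
time_s: 12.9
ee_pos: [476.3, -135.7, 11.7]
ee_rot: [-180.0, 0.1, -180.0]
force: [-0.4, -0.2, 5.8]
gripper_width: 55.8
gripper_force: 25.0
```

```bash
python3 -m pendant '{"translation":[[0,0,-10],[0,0,-25],[0,0,-35],[0,0,-35],[0,0,-30],[0,0,-15],[-1,12,0],[-2,28,0]],"roll":[0,0,0,0,0,0,0,0],"hand":[255,255,255,255,255,255,255,255]}'
python3 -m pendant '{"translation":[[-3,36,0],[-3,36,0],[-3,36,0],[-3,36,0],[-3,36,0],[-3,36,0],[-3,36,0],[-3,36,0]],"roll":[0,0,0,0,0,0,0,0],"hand":[255,255,255,255,255,255,255,255]}'
python3 -m pendant '{"translation":[[-3,36,0],[-3,36,0],[-2,26,0],[0,15,0],[0,2,0],[0,0,20],[0,0,20],[0,0,0]],"roll":[0,0,0,0,0,0,0,0],"hand":[255,255,255,255,255,255,255,255]}'
python3 - <<'E'
from h import *
print(env.state()["ee_pos"])
p=env.grab_frame("side")
print(tops(p,(509,307),80,150,60))
w,u,v=world(p,np.ones((480,640),bool))
m=(w[:,2]>28)&(w[:,2]<42)&(np.hypot(w[:,0]-509,w[:,1]-307)<120);print(cv2.minAreaRect(w[m,:2].astype(np.float32)))
E
```

```text
time_s: 13.57
ee_pos: [479.2, -96.5, 161.6]
ee_rot: [-179.9, 0.1, 179.8]
force: [0.9, 0.6, -2.6]
gripper_width: 55.2
gripper_force: 25.0
time_s: 14.23
ee_pos: [501.0, 194.8, 159.4]
ee_rot: [-180.0, -0.2, -180.0]
force: [1.4, -1.3, -1.1]
gripper_width: 55.7
gripper_force: 25.0
time_s: 14.9
ee_pos: [507.5, 304.7, 116.6]
ee_rot: [-179.7, -0.5, 180.0]
force: [-0.5, -0.8, -1.7]
gripper_width: 55.9
gripper_force: 25.0
[507.51643548 304.73282439 116.64513645]
(361, ((503.6845703125, 291.39447021484375), 33.536834716796875), array([498.82040384, 274.17500479, 132.77996585]))
((508.1794128417969, 304.9422607421875), (164.95640563964844, 160.96295166015625), 80.99523162841797)
```

```bash
python3 -m pendant '{"translation":[[0,0,0],[0,2,25],[0,0,25],[0,0,25],[0,0,15],[0,0,5],[0,0,0],[0,0,0]],"roll":[0,0,0,0,0,0,0,0],"hand":[255,255,255,255,255,255,255,255]}'
```

```text
time_s: 15.62
ee_pos: [511.9, 309.8, 27.4]
ee_rot: [179.9, 0.1, 180.0]
force: [0.6, 0.3, -1.3]
gripper_width: 55.0
gripper_force: 25.0
```

```bash
python3 -m pendant '{"translation":[[0,0,3],[0,0,3],[0,0,2],[0,0,1],[0,0,0.5],[0,0,0],[0,0,0],[0,0,0]],"roll":[0,0,0,0,0,0,0,0],"hand":[255,255,255,255,255,255,255,255]}'
```

```text
time_s: 16.28
ee_pos: [511.0, 309.6, 17.7]
ee_rot: [180.0, 0.1, -180.0]
force: [-2.1, -1.5, 5.6]
gripper_width: 55.4
gripper_force: 25.0
```

```bash
python3 -m pendant '{"translation":[[0,0,0],[0,0,0],[0,0,0],[0,0,0],[0,0,0],[0,0,0],[0,0,0],[0,0,0]],"roll":[0,0,0,0,0,0,0,0],"hand":[90,70,50,40,35,35,35,35]}'
python3 -m pendant '{"translation":[[0,0,-8],[0,0,-20],[0,0,-30],[0,0,-35],[0,0,-35],[0,0,-30],[0,0,-15],[0,0,0]],"roll":[0,0,0,0,0,0,0,0],"hand":[35,35,35,35,35,35,35,35]}'
python3 -m pendant '{"translation":[[0,0,0],[0,0,0],[0,0,0],[0,0,0],[0,0,0],[0,0,0],[0,0,0],[0,0,0]],"roll":[0,0,0,0,0,0,0,0],"hand":[35,35,35,35,35,35,35,35]}'
python3 - <<'E'
from h import *
p=env.grab_frame("scene");save(p,"end.png",(200,130,500,330),2.5)
q=env.grab_frame("wrist");print(bore(q,(511,309)))
print(tops(p,(557,126),85,120,40),bore(p,(557,126)))
E
```

```text
time_s: 16.95
ee_pos: [510.8, 309.5, 16.4]
ee_rot: [180.0, -0.0, -180.0]
force: [0.3, 0.1, -0.4]
gripper_width: 78.6
gripper_force: 0.0
time_s: 17.62
ee_pos: [512.8, 310.7, 194.8]
ee_rot: [179.7, 0.5, -180.0]
force: [1.2, 0.6, 0.2]
gripper_width: 78.7
gripper_force: 0.0
time_s: 18.28
ee_pos: [510.7, 309.5, 189.2]
ee_rot: [-180.0, -0.0, -180.0]
force: [0.5, 0.2, -0.2]
gripper_width: 79.0
gripper_force: 0.0
(2388, ((509.05413818359375, 310.7358093261719), 28.180715560913086), array([507.65718025, 310.02343813,  45.02697777]), 107)
(131, ((560.482421875, 130.68243408203125), 13.007730484008789), array([563.78088618, 132.11835714,  97.85801804])) (281, ((560.968994140625, 128.75856018066406), 29.5902042388916), array([569.32731383, 133.73921672,  38.25146081]), 0)
```

View pics/end.png

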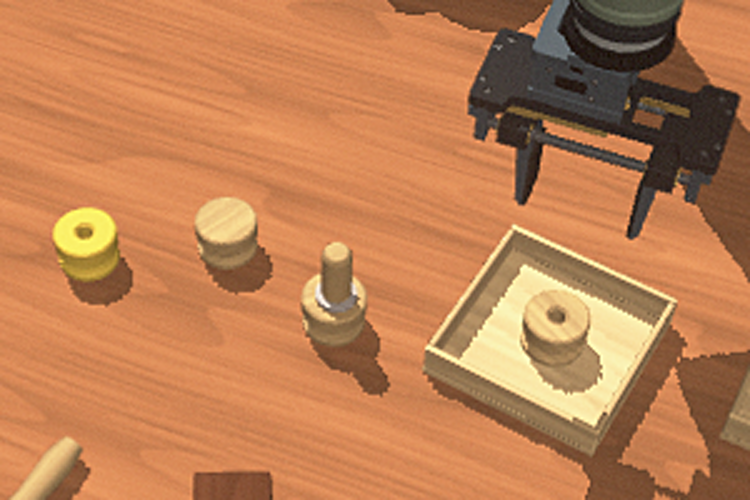

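The picture shows the gauge home in the wide cup at (335,295), and the narrow cup upright in the middle of the near tray at (556,325). The gripper is clear of everything.

```bash
python3 -c "
from workcell import env
print(env.job_done())"
```

```text
the job is handed in; nothing more can be done
None
```

The job is handed in at about 18 s: the last pictures show the gauge home in the wide-bored cup where it stood and the narrow-bored cup upright in the middle of the near tray (hand-in gave no verdict).

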